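# Check the bottle warmer with a probe held clear in a guide block

### The arm

A 6-joint arm with a two-finger parallel gripper is mounted at the origin on the work surface. World frame = base frame: x ahead of the robot, y to its left, z up, the work surface at z = 0. Lengths are in m, angles in rad, forces in N, time in s.
With the tool pointing down it reaches from about 0.35 to 0.875 m from the base axis. Payload 4.2 kg.
Tool frame: the origin (TCP) lies midway between the tips of the shut fingers; the grasp point (between the pads) lies 19 mm behind it (grasp_offset is the distance from the TCP to the grasp point, in m); z points along the fingers, y is the line along which they close (so a half turn about z gives the same grasp; the last joint's range is limited). The gripper opens to 85 mm and grips with 20 to 120 N. Pads are 22 mm wide; open, the fingers measure 114 mm over their backs; the gripper's body (76 mm by 85 mm) begins 54 mm behind the grasp point. The pads swing forward as they close: fully open they stand 13 mm farther back than shut.
Start: joints at [0.259, 0.385, 0.008, 0, -1.194, -0.259], TCP at [0.625, 0, 0.231] pointing down, gripper open.
Joint ranges: [-3.14, 3.14], [-1.21, 2.06], [-1.07, 1.41], [-3.16, 2.05], [-2.99, -0.16], [-3.1, 3.1]. Speed limits (rad/s): [2.79, 2.79, 3.14, 3.14, 3.14, 3.14].

### API

Orientations are given as a unit quaternion [w, x, y, z].
In Python, from station import * gives the robot as it stands.
- The arm moves only by the shell command python3 -m handwheel 'ROWS' [FORCE]. ROWS is JSON, a list of rows, each a list of 7 numbers: the opening, from 0 (shut) to 1 (fully open), then the shift along the tool's x, y, z in mm, then the turn, a rotation vector about the tool's x, y, z in degrees. A call has 1 to 12 rows; each row shifts and turns the commanded pose from where the row before left it, along the tool's axes as they then stand; what a row does not reach is not made up. A row lasts 1/10 s, in which the tool goes at most 50 mm and 8.59 degrees, less where a joint would pass 70% of its speed; a pose out of reach is approached as far as the arm can. A call with a gripper value outside its range is refused whole. The fingers move at their own pace and stop on an object; FORCE is the grip in N (left out, the last holds). Time passes only in rows, so rows that do not move let the fingers close. It gives the time, the measured TCP pose, the force, the opening and the grip force at its end, in the units of the state.
- read_state(): the state, without advancing time (a new reading comes with each control period).
- get_image(name): name is "scene" or "side" or "wrist"; returns (picture, depth): 384x512x3 uint8, red, green, blue; 384x512 float32, m along the optical axis (not along the pixel's ray), 0 where there is no reading.
- camera_model(name): a dict with "fx", "fy", "cx", "cy" (pixels), "distortion" ([k1, k2, p1, p2, k3] as OpenCV has them; the pictures are not rectified), "cam_to_world" (4x4, takes a point from camera to world coordinates); the wrist camera has in their place "tool_from_camera" (4x4, takes a point from camera to tool coordinates, whose origin is the TCP and whose axes are the flange's). Camera axes: x right, y down, z forward; pixel columns grow to the right and rows downward; lengths in m; the calibration is good to about 2 mm. A picture is of the moment at which its call begins: read the wrist's pose just before it. camera_model takes no time and is no camera call.
- hand_in(): hands the job in; it is judged then, once.
Trained networks look in the newest picture that a camera, given by its name, has taken for a name from the list of things; names that differ only in an ending like _2 or _b are one class to them, and where a whole thing is asked for, a point or a joint stands for the part that bears it (a point fixed in the world has none). Each returns a list of dicts, best first, with "confidence" (0 to 1); they miss things now and then, are a little off and sometimes report something else, mostly with a low value. They report only what shows in the picture. A call takes as long as a camera call.
- outline_of(camera, thing): "mask" (384x512 bool, what is visible of it).
- pinpoint(camera, thing): "xyz" ([x, y, z] in m, in the coordinates of the camera as it stood for that picture, good to about 4 mm: a listed point, or the origin of a listed thing).
The state is a dict: "t": time; "qpos": joint angles; "dq": joint speeds; "joint_efforts": joint torques, N m; "eef_pos": TCP position; "ee_rot": TCP orientation; "contact_force": force on the tool from outside, world axes, zero at the start; "moment": the same for the moment, N m; "opening": finger opening in m; "grasp_force": force on a finger pad.
Only numpy, scipy, OpenCV 4.12 (cv2) and the standard library are available. Lean on these libraries where they do the work, as an engineer would, in place of code of your own. Each camera call takes 0.05 s, during which the arm holds its last target. There are 200 camera calls.

### The job

Set the wooden guide block flat and square, fully home, in the recess on top of the bottle warmer and let go of it; then take the food thermometer out of its rack by the handle and lower its steel rod upright through the middle of the block's hole until the tip is about 5 cm below the block's top face, never letting the thermometer touch the block or the warmer. Finish while still holding the thermometer there, upright, still and centred in the hole; do not put it down. Leave everything else where it stands.

Things in the scene. Friction and masses are not known exactly. Their poses are not given: they have to be found in the camera images.
- warmer_recess (a point): bottle warmer, a fixed box 130 x 110 mm and 90 mm tall, 17 mm of rim left at each end of the recess and 21 mm at each side. In its top is a rectangular recess 95 mm (along the point's x) x 67 mm (along y), 10 mm deep, its upper edge bevelled by 3 mm, that takes the block with 2.5 mm of play on each side. The point is the centre of the recess floor, 80 mm above the ledge, z up. Under it a round well 52 mm across goes 70 mm deeper.
- block_center (a point): guide block, solid wood 90 mm (along its x) x 62 mm (along y) x 30 mm tall, about 110 g, lying flat on the ledge with a vertical through hole; either way round fits the recess. The point is its centre, half-way up (15 mm above its underside). Seated, this point lies 15 mm above the recess floor and the upper 20 mm of the block stand out of the warmer.
- block_hole (a point): centre of the mouth of the guide block's hole, on the block's top face, 15 mm above block_center on its vertical axis. The hole is 26 mm across and runs through all 30 mm.
- rack_hole (a point): thermometer rack, fixed, wooden: foot, one post and a 64 x 84 mm top board whose upper face is 130 mm above the ledge. The point is the centre of its 16 mm through hole at the top face. The thermometer hangs upright in it; its tip starts 20 mm above the ledge, so lift it 115 mm or more to clear the board.
- probe_handle (a point): food thermometer, about 80 g: a square plastic handle 24 x 24 mm, 46 mm tall (sides along the point's x and y), above a round flange 36 mm across and 4 mm thick that rests on the rack, above a straight steel rod 8 mm thick and 110 mm long. The point is the centre of the handle, 23 mm below its top and 137 mm above the rod's tip; at the start it is 157 mm above the ledge.
- probe_tip (a point): lower tip of the thermometer's rod, 137 mm below probe_handle on the same axis.
- probe_rod50 (a point): point on the rod's axis 50 mm above the tip; level with the block's top face when the tip is 50 mm below it.
- block: the guide block as a whole; origin at the centre of its underside.
- probe: the thermometer as a whole; origin at the rod's tip, z along the rod up to the handle.
- warmer: the warmer as a whole; origin at the centre of its underside on the ledge, axes as warmer_recess.
- jar_mid (a point): closed baby food jar, 58 mm across, 75 mm tall; point half-way up. Bystander.
- spoon_grip (a point): spoon, 150 mm long, silicone, lying flat; point on its handle. Bystander.
- cup_mid (a point): open plastic cup, 72 mm across, 85 mm tall, standing; point half-way up. Bystander.
- tractor_mid (a point): toy tractor, about 90 mm long, 62 mm wide, 77 mm tall; point 35 mm above the ledge. Bystander.
- nightlight_mid (a point): night light: round wooden base 72 mm across with a small push switch and an upright clear acrylic panel, 111 mm tall; point 50 mm above the ledge. Bystander.
- stacker_mid (a point): wooden ring stacker, 84 mm across, 85 mm tall; point 35 mm above the ledge. Bystander.
- tin_mid (a point): round closed metal tin, 83 mm across, 38 mm tall; point half-way up. Bystander.

How it is judged:
On the way:
1. the guide block lies home in the recess, flat and square, and is let go (horizontal distance between block_center and warmer_recess below 0.005 m and z of block_center in the frame of warmer_recess between 0.012 and 0.0175 m and angle between block_center's own z axis and vertical below 0.04 rad and angle between the x axis of block_center and the x axis of warmer_recess, either way round below 0.07 rad and contact force between the fingers and block below 0.1 N), for 0.2 s.
At the end, for the whole second after the job is handed in: Block home in the recess (centre within 5 mm, flat 0.04 rad, square 0.07 rad), fingers off it. Fingers hold the thermometer, upright within 0.1 rad, still, tip 35-65 mm below the block's top, rod axis within 6 mm of the hole's centre at the tip and 50 mm above it, touching neither block nor warmer (all of step 1 and contact force between the fingers and probe above 1 N and contact force between probe and block below 0.1 N and contact force between probe and warmer below 0.1 N and z of probe_tip in the frame of block_hole between -0.065 and -0.035 m and horizontal distance between each of probe_tip, probe_rod50 and block_hole below 0.006 m and angle between probe_handle's own z axis and vertical below 0.1 rad and linear speed of probe below 0.02 m/s); the arm keeps its last pose, push and grip.
It fails at once if the thermometer touches the guide block or the warmer (contact force between probe and block above 0.3 N or contact force between probe and warmer above 0.3 N).
It fails at once if a bystander is moved more than 30 mm (distance of any of jar_mid, spoon_grip, cup_mid, tractor_mid, nightlight_mid, stacker_mid, tin_mid from where it was at the start of the episode above 0.03 m).
It also fails if it takes over 64 s, if anything falls off the work surface, if the arm or the gripper's body presses on something with over 40 N, if the wrist force passes 120 N, or if a joint passes its speed limit or range.

## Working session

There is one attempt and no reset: what is moved stays moved. The work goes in short steps, Python scripts to look and compute and a shell command to move; the robot and the scene stay as the last step left them, time stands still between calls to the robot, and variables do not carry over. Pictures are saved under pics/ and viewed, at most 10 in all, crops included, and the job is handed in when it is done.

```bash
mkdir -p pics
cat > h.py <<'E'
from station import *
import numpy as np, cv2
from scipy.spatial.transform import Rotation as R
def T(c):
    m=camera_model(c)
    if 'cam_to_world' in m: return np.array(m['cam_to_world'])
    s=read_state(); q=s['ee_rot']; A=np.eye(4); A[:3,:3]=R.from_quat([q[1],q[2],q[3],q[0]]).as_matrix(); A[:3,3]=s['eef_pos']
    return A@np.array(m['tool_from_camera'])
def w(A,p): return A[:3,:3]@np.array(p)+A[:3,3]
def snap(c,f=None):
    A=T(c); im,d=get_image(c)
    if f: cv2.imwrite('pics/'+f,im[:,:,::-1])
    return A,im,d
def cloud(c,A,d,mask):
    m=camera_model(c); K=np.array([[m['fx'],0,m['cx']],[0,m['fy'],m['cy']],[0,0,1]])
    v,u=np.nonzero(mask&(d>0)); 
    n=cv2.undistortPoints(np.stack([u,v],1).astype(np.float64)[:,None],K,np.array(m['distortion']))[:,0]
    z=d[v,u]; return (np.c_[n*z[:,None],z])@A[:3,:3].T+A[:3,3]
def tool(p):
    s=read_state(); q=s['ee_rot']; return R.from_quat([q[1],q[2],q[3],q[0]]).as_matrix().T@(np.array(p)-s['eef_pos'])*1000
E
python3 - <<'E'
from h import *
np.set_printoptions(precision=4,suppress=True)
print(read_state())
for c in ['scene','side']:
    A,im,d=snap(c,c+'0.png'); print(c,A)
    for t in ['warmer_recess','block_center','rack_hole','probe_handle']+(['jar_mid','spoon_grip','cup_mid','tractor_mid','nightlight_mid','stacker_mid','tin_mid'] if c=='scene' else []):
        print(t,[(w(A,r['xyz']),round(r['confidence'],2)) for r in pinpoint(c,t)[:2]])
a=cv2.imread('pics/scene0.png');b=cv2.imread('pics/side0.png');cv2.imwrite('pics/both.png',cv2.resize(np.vstack([a,b]),(400,600)))
E
```

```text
{'t': 0.0, 'qpos': array([ 0.2586,  0.3856,  0.0066, -0.0005, -1.194 , -0.2586]), 'dq': array([-0.0001, -0.001 ,  0.0001,  0.0004,  0.0014,  0.0009]), 'joint_efforts': array([ -0.001 , -39.2286,  18.84  ,   4.1862,  -0.0047,   0.    ]), 'eef_pos': array([0.6244, 0.    , 0.2302]), 'ee_rot': array([-0.0008, -0.707 ,  0.7072,  0.0007]), 'contact_force': array([ 0.0772, -0.103 , -0.0405]), 'moment': array([-0.0188,  0.0098, -0.039 ]), 'grasp_force': 0.0, 'opening': 0.08519326648382622}
scene [[-0.8779  0.3591 -0.3168  0.8814]
 [ 0.4787  0.6746 -0.562   0.5493]
 [ 0.0119 -0.645  -0.7641  0.8803]
 [ 0.      0.      0.      1.    ]]
warmer_recess [(array([ 0.5692, -0.0056,  0.0849]), 0.75)]
block_center [(array([0.5016, 0.2983, 0.0177]), 0.63)]
rack_hole [(array([0.4996, 0.2974, 0.0151]), 0.73), (array([ 0.5253, -0.3171,  0.1319]), 0.71)]
probe_handle []
jar_mid [(array([0.3912, 0.1258, 0.0364]), 0.88)]
spoon_grip [(array([ 0.3802, -0.0942,  0.0125]), 0.63)]
cup_mid [(array([ 0.7291, -0.1949,  0.0433]), 0.81)]
tractor_mid [(array([0.7523, 0.2065, 0.0384]), 0.87)]
nightlight_mid [(array([ 0.7428, -0.0083,  0.0503]), 0.89)]
stacker_mid [(array([0.6988, 0.3963, 0.0361]), 0.87)]
tin_mid [(array([ 0.7175, -0.3986,  0.0164]), 0.72)]
side [[ 0.817  -0.2838  0.5019  0.0123]
 [-0.5761 -0.4375  0.6904 -0.7527]
 [ 0.0237 -0.8532 -0.521   0.6615]
 [ 0.      0.      0.      1.    ]]
warmer_recess [(array([ 0.5679, -0.0027,  0.0784]), 0.94), (array([0.4974, 0.3035, 0.0131]), 0.48)]
block_center [(array([0.4971, 0.3019, 0.0132]), 0.8), (array([ 0.7452, -0.0118,  0.0498]), 0.34)]
rack_hole [(array([ 0.5237, -0.3205,  0.1272]), 0.9), (array([ 0.5668, -0.0024,  0.0811]), 0.28)]
probe_handle [(array([ 0.5251, -0.3215,  0.1538]), 0.56)]
```

View pics/scene0.png

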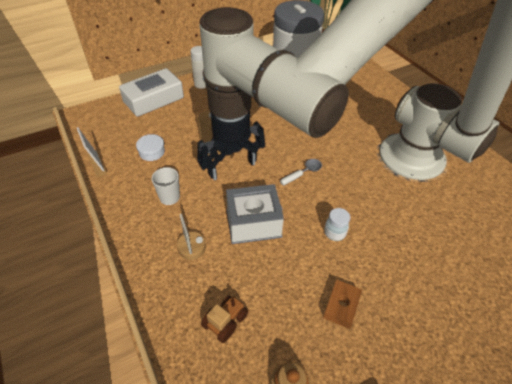

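View pics/side0.png

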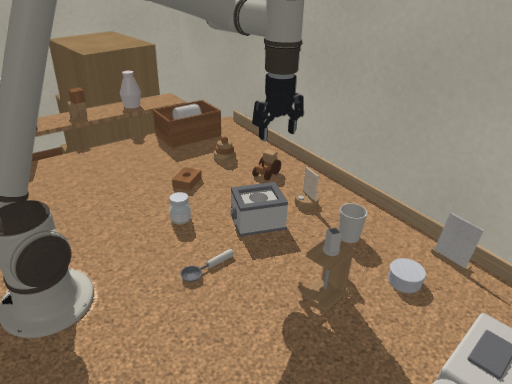

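The scene view shows the block at about (343,303) and the warmer at (255,213). The side view shows the thermometer in its rack at about (332,245). Next I'll measure the yaws.

Run:
```python
from h import *
np.set_printoptions(precision=4,suppress=True)
def rect(P): 
    c,s,a=cv2.minAreaRect((P[:,:2]*1000).astype(np.float32))
    return c,s,a
for c in ['scene','side']:
    A,im,d=snap(c)
    for t,lo,hi in [('block',.026,.034),('warmer',.086,.095)]:
        o=outline_of(c,t)
        if not o: print(c,t,'none');continue
        P=cloud(c,A,d,o[0]['mask']); 
        Q=P[(P[:,2]>lo)&(P[:,2]<hi)]; print(c,t,o[0]['confidence'],len(Q),np.median(Q[:,2]),rect(Q))
```

```text
scene block 0.65 936 0.030964173823833152 ((499.4324951171875, 301.2950744628906), (91.16766357421875, 63.66904067993164), 37.42424392700195)
scene warmer 0.66 1005 0.09032156708948513 ((567.5479125976562, -3.2065582275390625), (113.19224548339844, 129.9226837158203), 70.94795227050781)
side block 0.87 256 0.029252458548458704 ((498.3948974609375, 301.4649963378906), (98.39722442626953, 65.04182434082031), 35.9385871887207)
side warmer 0.97 627 0.08889668021794195 ((565.8377685546875, -4.372886657714844), (114.62434387207031, 130.521728515625), 70.93531799316406)
```

```bash
python3 -m handwheel '[[1,-30,13,0,0,0,0],[1,-30,13,0,0,0,0],[1,-30,12,0,0,0,0],[1,-30,12,0,0,0,0],[1,-30,13,0,0,0,0],[1,-30,12,0,0,0,0],[1,-30,13,0,0,0,0],[1,-30,13,0,0,0,0],[1,-30,12,0,0,0,0],[1,-30,12,0,0,0,0]]'; python3 -m handwheel '[[1,0,0,0,0,0,7.5],[1,0,0,0,0,0,7.5],[1,0,0,0,0,0,7.5],[1,0,0,0,0,0,7.5],[1,0,0,0,0,0,7.5],[1,0,0,0,0,0,7.5],[1,0,0,0,0,0,7.5],[1,0,0,0,0,0,0],[1,0,0,0,0,0,0]]'
cat > blk.py <<'E'
from h import *
import sys
np.set_printoptions(precision=4,suppress=True)
t,zt=sys.argv[1],float(sys.argv[2])
A,im,d=snap('wrist',sys.argv[3]); s=read_state(); q=s['ee_rot']; M=R.from_quat([q[1],q[2],q[3],q[0]]).as_matrix()
yaw=np.degrees(np.arctan2(M[1,1],M[0,1])); print('tcp',s['eef_pos'],'yaw of y',yaw,'z',M[:,2])
for n in sys.argv[4:]: print(n,[(w(A,r['xyz']),round(r['confidence'],2)) for r in pinpoint('wrist',n)[:2]])
for o in outline_of('wrist',t)[:1]:
    P=cloud('wrist',A,d,o['mask']); Q=P[abs(P[:,2]-zt)<.005]
    c,sz,a=cv2.minAreaRect((Q[:,:2]*1000).astype(np.float32)); print(o['confidence'],len(Q),np.median(Q[:,2]),c,sz,a); print('tool',tool([c[0]/1000,c[1]/1000,zt]))
E
python3 blk.py block .03 w1.png block_center block_hole
```

```text
t: 2.15
eef_pos: [0.4993, 0.3012, 0.2315]
ee_rot: [-0.0, 0.707, -0.707, 0.0]
contact_force: [-0.4, 0.0, 0.6]
opening: 0.0856
grasp_force: 0.0
t: 3.05
eef_pos: [0.5, 0.3, 0.2313]
ee_rot: [-0.0, -0.323, 0.946, -0.0]
contact_force: [0.4, 1.3, -0.3]
opening: 0.0855
grasp_force: 0.0
tcp [0.5    0.3    0.2313] yaw of y 127.62936293644982 z [ 0.      0.0001 -1.    ]
block_center [(array([0.4962, 0.3039, 0.015 ]), 0.59)]
block_hole [(array([0.4939, 0.3014, 0.029 ]), 0.93)]
0.92 3255 0.029787162788664612 (497.885009765625, 299.994384765625) (89.97713470458984, 62.03711700439453) 37.32432174682617
tool [  1.6779   1.2426 201.3183]
```

View pics/w1.png

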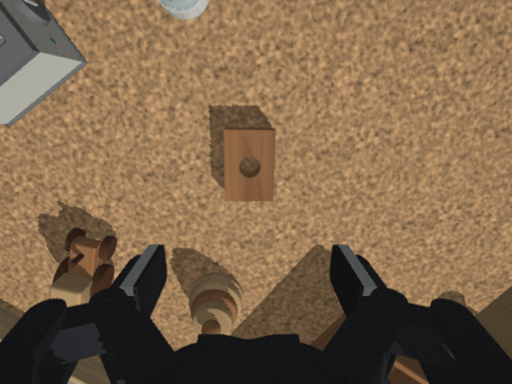

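The wrist view shows the block at about (250,163), square to the fingers. The fitted size is 90×62 mm at z = 30 mm, as expected. I'll descend and grip.

```bash
python3 -m handwheel '[[1,1.5,1,30,0,0,0.3],[1,0,0,30,0,0,0],[1,0,0,30,0,0,0],[1,0,0,30,0,0,0],[1,0,0,30,0,0,0],[1,0,0,30,0,0,0],[1,0,0,20,0,0,0],[1,0,0,15,0,0,0],[1,0,0,8,0,0,0],[1,0,0,0,0,0,0],[1,0,0,0,0,0,0]]'; python3 -m handwheel '[[0,0,0,0,0,0,0],[0,0,0,0,0,0,0],[0,0,0,0,0,0,0],[0,0,0,0,0,0,0],[0,0,0,0,0,0,0],[0,0,0,0,0,0,0],[0,0,0,0,0,0,0],[0,0,0,0,0,0,0]]' 40
```

```text
t: 4.35
eef_pos: [0.4987, 0.3003, 0.0089]
ee_rot: [0.001, -0.319, 0.948, 0.0]
contact_force: [-0.3, -0.3, 0.1]
opening: 0.0853
grasp_force: 0.0
t: 5.15
eef_pos: [0.4988, 0.3005, 0.0096]
ee_rot: [0.001, -0.319, 0.948, 0.0]
contact_force: [0.2, -0.1, 6.5]
opening: 0.0612
grasp_force: 45.4
```

```bash
python3 -m handwheel '[[0,0,0,-10,0,0,0],[0,0,0,-30,0,0,0],[0,0,0,-40,0,0,0],[0,0,0,-40,0,0,0],[0,0,0,-40,0,0,0],[0,0,0,-40,0,0,0],[0,0,0,-30,0,0,0]]'; python3 -m handwheel '[[0,10,-20,0,0,0,0],[0,15,-31,0,0,0,0],[0,15,-31,0,0,0,0],[0,15,-31,0,0,0,0],[0,15,-31,0,0,0,0],[0,15,-31,0,0,0,0],[0,15,-31,0,0,0,0],[0,15,-31,0,0,0,0],[0,10,-31,0,0,0,0],[0,6,-15,0,0,0,0],[0,0,0,0,0,0,0]]'; python3 -m handwheel '[[0,0,0,0,0,0,7],[0,0,0,0,0,0,7],[0,0,0,0,0,0,7],[0,0,0,0,0,0,7],[0,0,0,0,0,0,7],[0,0,0,0,0,0,7],[0,0,0,0,0,0,7],[0,0,0,0,0,0,7.5],[0,0,0,0,0,0,0],[0,0,0,0,0,0,0],[0,0,0,0,0,0,0]]'; python3 blk.py warmer .09 w2.png warmer_recess block_hole block_center
```

```text
t: 5.85
eef_pos: [0.4982, 0.2998, 0.2415]
ee_rot: [0.001, -0.319, 0.948, 0.001]
contact_force: [0.7, 0.6, -1.3]
opening: 0.061
grasp_force: 44.5
t: 6.95
eef_pos: [0.5647, -0.0064, 0.238]
ee_rot: [-0.001, -0.317, 0.948, 0.0]
contact_force: [-0.6, -0.0, -1.1]
opening: 0.061
grasp_force: 44.5
t: 8.05
eef_pos: [0.5648, -0.0043, 0.2383]
ee_rot: [-0.0, 0.166, 0.986, 0.0]
contact_force: [-0.1, 0.2, -0.5]
opening: 0.0611
grasp_force: 44.5
tcp [ 0.5648 -0.0044  0.2383] yaw of y 70.80425830800317 z [-0.      0.0001 -1.    ]
warmer_recess [(array([ 0.5678, -0.0074,  0.0799]), 0.77), (array([ 0.7163, -0.3999,  0.0208]), 0.67)]
block_hole [(array([ 0.5616, -0.0019,  0.2556]), 0.78)]
block_center [(array([ 0.5615, -0.0048,  0.2423]), 0.64)]
0.86 3319 0.0896826234590023 (527.3837890625, 8.503684997558594) (110.4235610961914, 50.36027526855469) 70.81218719482422
tool [ 39.7577   0.0716 148.296 ]
```

View pics/w2.png

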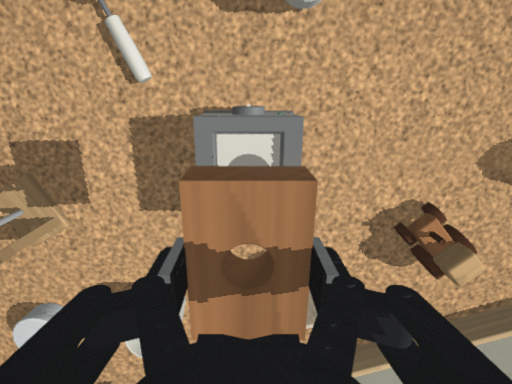

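The picture shows the held block over the warmer, with the recess's far end visible at about (248,150) and the yaw matching. I'll measure the far edges of the warmer, recess and block along tool x.

Run:
```python
from h import *
np.set_printoptions(precision=1,suppress=True)
A,im,d=snap('wrist'); s=read_state(); q=s['ee_rot']; M=R.from_quat([q[1],q[2],q[3],q[0]]).as_matrix()
P=cloud('wrist',A,d,np.ones(d.shape,bool)); L=(P-s['eef_pos'])@M*1000; z=P[:,2]
rim=abs(z-.09)<.003; S=rim&(abs(L[:,0]-30)<40)&(abs(L[:,1])<70)
print('rim y',np.percentile(L[S&(L[:,0]>30),1],[.5,99.5]))
for a,b in [(-50,-36),(36,50),(-15,-8),(8,15),(-5,5)]:
    k=S&(L[:,1]>a)&(L[:,1]<b); print('rim x',a,b,np.percentile(L[k,0],[1,50,99,99.8]),k.sum())
fl=(z>.077)&(z<.083)&(abs(L[:,0]-30)<30)&(abs(L[:,1])<45)
print('floor x max',np.percentile(L[fl,0],[50,98,99.5]),'y',np.percentile(L[fl,1],[1,99]),fl.sum(),np.median(z[fl]))
b=(z>.2)&(abs(L[:,1])<40)&(L[:,0]>0)&(L[:,0]<60); B=L[b]; zb=z[b]
print('block x',np.percentile(B[:,0],[50,98,99.5]),'z',np.percentile(zb,[1,50,99])*1000)
t=abs(zb-np.percentile(zb,95))<.003
f=B[B[:,0]>35]; print('front: y',np.percentile(f[:,1],[1,99]),'x med',np.median(f[:,0]),len(f))
top=b&(L[:,0]<38); Q=L[top&(abs(L[:,1])<25)]; c=np.linalg.lstsq(np.c_[Q[:,:2],np.ones(len(Q))],Q[:,2],rcond=None)[0]; print('top plane',np.round(c,3),len(Q))
```

```text
rim y [-54.6  54.7]
rim x -50 -36 [15.2 40.8 64.7 64.7] 686
rim x 36 50 [15.1 40.9 64.6 64.6] 687
rim x -15 -8 [48.8 56.9 64.6 64.7] 117
rim x 8 15 [48.8 56.9 64.6 64.6] 120
rim x -5 5 [48.7 56.9 64.6 64.6] 168
floor x max [33.4 46.9 47. ] y [-33.2  33.5] 1707 0.07980576151675844
block x [17.7 45.7 45.9] z [235.4 284.1 334.1]
front: y [-30.6  30.2] x med 43.51052362576224 4891
top plane [  1.6   0.  -89. ] 17068
```

```bash
python3 -m handwheel '[[0,-1,0,30,0,0,0],[0,0,0,30,0,0,0],[0,0,0,30,0,0,0],[0,0,0,25,0,0,0],[0,0,0,13,0,0,0],[0,0,0,5,0,0,0],[0,0,0,0,0,0,0]]'; python3 -m handwheel '[[0,0,0,2,0,0,0],[0,0,0,2,0,0,0],[0,0,0,2,0,0,0],[0,0,0,2,0,0,0],[0,0,0,2,0,0,0],[0,0,0,1,0,0,0],[0,0,0,1,0,0,0],[0,0,0,0,0,0,0]]'
```

```text
t: 9.05
eef_pos: [0.5662, -0.005, 0.1054]
ee_rot: [0.0, 0.167, 0.986, -0.0]
contact_force: [-0.5, -0.2, -1.3]
opening: 0.0613
grasp_force: 44.5
t: 9.85
eef_pos: [0.5658, -0.0051, 0.0931]
ee_rot: [-0.0, 0.168, 0.986, -0.0]
contact_force: [0.1, -0.6, -0.9]
opening: 0.0607
grasp_force: 44.5
```

No contact force with the block mostly inside. I'll go down the last few mm.

```bash
python3 -m handwheel '[[0,0,0,1,0,0,0],[0,0,0,1,0,0,0],[0,0,0,1,0,0,0],[0,0,0,0.5,0,0,0],[0,0,0,0,0,0,0]]'
```

```text
t: 10.35
eef_pos: [0.5659, -0.0051, 0.0898]
ee_rot: [-0.0, 0.168, 0.986, -0.0]
contact_force: [0.7, 0.8, -0.5]
opening: 0.0606
grasp_force: 44.6
```

```bash
python3 -m handwheel '[[0,0,0,0.5,0,0,0],[0,0,0,0.5,0,0,0],[0,0,0,0,0,0,0]]'
```

```text
t: 10.65
eef_pos: [0.566, -0.005, 0.0896]
ee_rot: [0.0, 0.168, 0.986, 0.0]
contact_force: [-2.4, 1.2, 5.1]
opening: 0.0611
grasp_force: 45.2
```

```bash
python3 -m handwheel '[[1,0,0,0,0,0,0],[1,0,0,0,0,0,0],[1,0,0,0,0,0,0],[1,0,0,0,0,0,0],[1,0,0,0,0,0,0],[1,0,0,-10,0,0,0],[1,0,0,-30,0,0,0],[1,0,0,-40,0,0,0],[1,0,0,-40,0,0,0],[1,0,0,-30,0,0,0],[1,0,0,0,0,0,0],[1,0,0,0,0,0,0]]'; python3 blk.py block .11 w3.png warmer_recess block_hole block_center
python3 - <<'E'
from h import *
A,im,d=snap('wrist'); o=outline_of('wrist','warmer')[0]; P=cloud('wrist',A,d,o['mask']); Q=P[abs(P[:,2]-.09)<.003]; print(cv2.minAreaRect((Q[:,:2]*1000).astype(np.float32)))
E
```

```text
t: 11.85
eef_pos: [0.5659, -0.0049, 0.24]
ee_rot: [0.001, 0.168, 0.986, 0.001]
contact_force: [0.4, -0.3, 0.1]
opening: 0.0856
grasp_force: 0.0
tcp [ 0.5653 -0.005   0.2386] yaw of y 70.68759447865399 z [-0.0007  0.0004 -1.    ]
warmer_recess [(array([ 0.5645, -0.0053,  0.0824]), 0.69)]
block_hole [(array([ 0.5635, -0.0019,  0.1102]), 0.7)]
block_center [(array([ 0.5615, -0.0027,  0.0949]), 0.58)]
0.72 4987 0.1098167519286733 (565.1691284179688, -5.296104431152344) (62.1293830871582, 90.66114044189453) 70.60774230957031
tool [ -0.1918   0.0202 127.5391]
((564.7744750976562, -4.6765594482421875), (110.51985168457031, 130.23837280273438), 70.76268005371094)
```

View pics/w3.png

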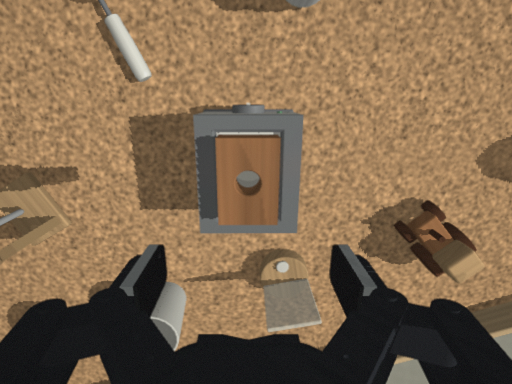

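The block is home: flat at z = 110 mm, square and centred, with its hole at about (248,180). Next is the thermometer.

```bash
python3 -m handwheel '[[1,0,-10,-20,0,0,0],[1,-7,-35,-20,0,0,0],[1,-8,-35,-20,0,0,0],[1,-8,-35,0,0,0,0],[1,-8,-35,0,0,0,0],[1,-8,-35,0,0,0,0],[1,-8,-35,0,0,0,0],[1,-8,-35,0,0,0,0],[1,-8,-35,0,0,0,0],[1,-8,-20,0,0,0,0],[1,0,0,0,0,0,0],[1,0,0,0,0,0,0]]'
cat > pr.py <<'E'
from h import *
import sys
np.set_printoptions(precision=4,suppress=True)
A,im,d=snap('wrist',sys.argv[1]); s=read_state(); q=s['ee_rot']; M=R.from_quat([q[1],q[2],q[3],q[0]]).as_matrix()
print('tcp',s['eef_pos'],'yaw',np.degrees(np.arctan2(M[1,1],M[0,1])),'z',M[:,2])
for n in ['probe_handle','rack_hole','probe_tip']: print(n,[(w(A,r['xyz']),round(r['confidence'],2)) for r in pinpoint('wrist',n)[:2]])
for o in outline_of('wrist','probe')[:1]:
    P=cloud('wrist',A,d,o['mask']); z=np.percentile(P[:,2],95); Q=P[abs(P[:,2]-z)<.003]; L=(Q-s['eef_pos'])@M*1000
    print(o['confidence'],len(P),len(Q),z,cv2.minAreaRect((Q[:,:2]*1000).astype(np.float32)),'tool',cv2.minAreaRect(L[:,:2].astype(np.float32)),np.median(L[:,2]))
E
python3 pr.py w4.png
```

```text
t: 13.4
eef_pos: [0.5302, -0.3213, 0.2979]
ee_rot: [-0.001, 0.168, 0.986, 0.0]
contact_force: [-0.6, 0.3, 0.6]
opening: 0.0856
grasp_force: 0.0
tcp [ 0.5304 -0.3207  0.2983] yaw 70.70259731839688 z [-0.0009  0.0005 -1.    ]
probe_handle [(array([ 0.5254, -0.3183,  0.1589]), 0.88)]
rack_hole [(array([ 0.5251, -0.32  ,  0.1308]), 0.64)]
probe_tip []
0.96 1080 568 0.1812361726399163 ((523.2927856445312, -320.75689697265625), (23.864925384521484, 23.67054557800293), 76.15738677978516) tool ((6.537100791931152, -2.383418083190918), (23.865198135375977, 23.670679092407227), 84.5433578491211) 118.25582512120104
```

View pics/w4.png

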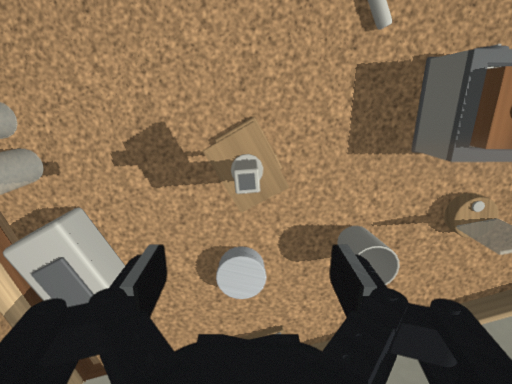

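The handle is at about (247,180) in the rack, 24×24 mm with its top at z = 181 mm, as expected. I'll turn −5.4° and go down.

```bash
python3 -m handwheel '[[1,6.5,-2.5,0,0,0,0],[1,0,0,20,0,0,-5.5],[1,0,0,20,0,0,0],[1,0,0,5,0,0,0],[1,0,0,0,0,0,0],[1,0,0,0,0,0,0]]'; python3 pr.py w5.png
```

```text
t: 14.25
eef_pos: [0.5239, -0.3215, 0.255]
ee_rot: [0.001, 0.12, 0.993, -0.0]
contact_force: [-0.2, -0.2, 0.2]
opening: 0.0853
grasp_force: 0.0
tcp [ 0.524  -0.3215  0.2552] yaw 76.21495771548955 z [ 0.002  -0.0011 -1.    ]
probe_handle [(array([ 0.5265, -0.318 ,  0.1584]), 0.76)]
rack_hole [(array([ 0.5605, -0.0015,  0.0013]), 0.2)]
probe_tip []
0.8 1375 760 0.1810632784374828 ((522.953857421875, -320.7450256347656), (23.51824951171875, 23.71028709411621), 77.02047729492188) tool ((1.364908218383789, 0.5625905990600586), (23.51875877380371, 23.709238052368164), 89.19615936279297) 75.07055096396014
```

```bash
python3 -m handwheel '[[1,1,0.5,20,0,0,-0.5],[1,0,0,25,0,0,0],[1,0,0,25,0,0,0],[1,0,0,25,0,0,0],[1,0,0,14,0,0,0],[1,0,0,4,0,0,0],[1,0,0,0,0,0,0],[1,0,0,0,0,0,0]]'; python3 -m handwheel '[[0,0,0,0,0,0,0],[0,0,0,0,0,0,0],[0,0,0,0,0,0,0],[0,0,0,0,0,0,0],[0,0,0,0,0,0,0],[0,0,0,0,0,0,0],[0,0,0,0,0,0,0],[0,0,0,0,0,0,0],[0,0,0,0,0,0,0],[0,0,0,0,0,0,0]]' 60
```

```text
t: 15.3
eef_pos: [0.5234, -0.3209, 0.142]
ee_rot: [0.001, 0.116, 0.993, -0.0]
contact_force: [0.6, -0.2, 0.6]
opening: 0.0855
grasp_force: 0.0
t: 16.3
eef_pos: [0.5228, -0.3207, 0.1412]
ee_rot: [0.0, 0.116, 0.993, -0.0]
contact_force: [0.2, 1.2, 3.9]
opening: 0.0235
grasp_force: 58.9
```

```bash
python3 -m handwheel '[[0,0,0,-5,0,0,0],[0,0,0,-15,0,0,0],[0,0,0,-20,0,0,0],[0,0,0,-20,0,0,0],[0,0,0,-20,0,0,0],[0,0,0,-20,0,0,0],[0,0,0,-20,0,0,0],[0,0,0,-20,0,0,0],[0,0,0,-10,0,0,0],[0,0,0,0,0,0,0],[0,0,0,0,0,0,0]]'
cat > tip.py <<'E'
from h import *
import sys
np.set_printoptions(precision=4,suppress=True)
s=read_state(); q=s['ee_rot']; M=R.from_quat([q[1],q[2],q[3],q[0]]).as_matrix(); print('tcp',s['eef_pos'],'yaw',np.degrees(np.arctan2(M[1,1],M[0,1])),'z',M[:,2],s['opening'])
for c in ['wrist','side','scene']:
    A,im,d=snap(c,sys.argv[1]+c+'.png')
    for n in ['probe_handle','probe_tip','probe_rod50']: print(c,n,[(w(A,r['xyz']),round(r['confidence'],2)) for r in pinpoint(c,n)[:1]])
    for o in outline_of(c,'probe')[:1]:
        P=cloud(c,A,d,o['mask']); L=(P-s['eef_pos'])@M*1000; L=L[np.hypot(L[:,0],L[:,1])<30]
        if len(L)<5: continue
        print(c,o['confidence'],'z range',np.percentile(L[:,2],[2,98]))
        for a in range(10,130,12):
            k=(L[:,2]>=a)&(L[:,2]<a+12)
            if k.sum()>3: print(a+6,k.sum(),np.round(np.median(L[k,:2],0),1),np.round(L[k,0].min(),1),np.round(L[k,0].max(),1),np.round(L[k,1].min(),1),np.round(L[k,1].max(),1))
E
python3 tip.py t1
```

```text
t: 17.4
eef_pos: [0.5221, -0.3202, 0.2896]
ee_rot: [-0.001, 0.116, 0.993, 0.001]
contact_force: [-0.0, -0.4, -1.4]
opening: 0.0234
grasp_force: 58.7
tcp [ 0.5221 -0.3202  0.2896] yaw 76.68329749760342 z [-0.0017  0.0013 -1.    ] 0.023449327354047648
wrist probe_handle [(array([ 0.5263, -0.3171,  0.3077]), 0.94)]
wrist probe_tip [(array([ 0.5239, -0.32  ,  0.1677]), 0.81)]
wrist probe_rod50 [(array([ 0.524 , -0.3185,  0.2199]), 0.69)]
wrist 0.58 z range [-40.0661  82.9238]
16 17 [14.5 -4. ] 8.3 16.1 -15.3 14.1
40 8 [ 2.7 -0.3] 2.5 3.2 -2.1 1.5
52 57 [2.3 0.1] -0.9 3.3 -3.7 3.8
64 54 [ 2.4 -0.7] 0.2 3.0 -3.9 3.2
76 47 [2.4 0.1] -0.4 3.1 -4.1 3.4
88 42 [2.3 0.1] -1.2 3.3 -4.2 3.6
100 36 [2.5 0.1] -0.7 3.5 -3.6 3.7
112 28 [ 2.5 -0.8] 0.8 3.4 -3.7 2.9
side probe_handle [(array([ 0.5248, -0.3188,  0.3051]), 0.68)]
side probe_tip [(array([ 0.5226, -0.3168,  0.164 ]), 0.77)]
side probe_rod50 [(array([ 0.524 , -0.3212,  0.2117]), 0.87)]
side 0.91 z range [-38.1294 114.3815]
16 13 [ 7.8 -9.9] -3.8 14.5 -17.5 4.6
28 23 [-1.2 -2.1] -5.8 2.0 -4.5 2.3
40 22 [-1.  -1.6] -5.8 1.7 -3.7 1.5
52 22 [-0.8 -2. ] -6.3 1.8 -4.7 1.9
64 23 [-0.4 -2.4] -5.7 2.0 -4.7 2.2
76 18 [-0.4 -2.3] -6.0 1.4 -5.6 3.6
88 21 [-1.5 -2.6] -5.4 1.4 -4.3 -0.1
100 20 [-0.6 -2. ] -4.9 1.5 -3.8 2.4
112 21 [-0.3 -2. ] -6.9 1.5 -3.8 2.4
scene probe_handle [(array([ 0.5296, -0.3204,  0.3049]), 0.7)]
scene probe_tip [(array([ 0.5252, -0.3228,  0.1698]), 0.48)]
scene probe_rod50 [(array([ 0.5228, -0.3193,  0.2223]), 0.62)]
```

View pics/t1wrist.png

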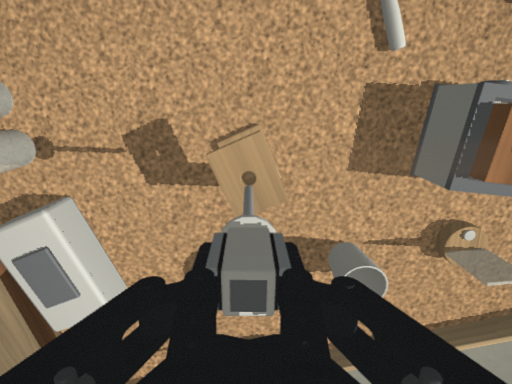

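The rod hangs upright from (248,180) to the hand. Its axis is within 1 mm of the tool axis and its tip is at z ≈ 0.168. I'll carry it over the block.

```bash
python3 -m handwheel '[[0,1,12,0,0,0,0],[0,2.5,25,0,0,0,0],[0,3,32,0,0,0,0],[0,3.5,35,0,0,0,0],[0,3.5,35,0,0,0,0],[0,3.5,35,0,0,0,0],[0,3.5,35,0,0,0,0],[0,3.5,35,0,0,0,0],[0,3.5,33,0,0,0,0],[0,2.5,25,0,0,0,0],[0,1,14,0,0,0,0],[0,0,0,0,0,0,0]]'; python3 -m handwheel '[[0,0,0,0,0,0,0],[0,0,0,0,0,0,0],[0,0,0,0,0,0,0]]'
cat > al.py <<'E'
from h import *
import sys
np.set_printoptions(precision=4,suppress=True)
s=read_state(); q=s['ee_rot']; M=R.from_quat([q[1],q[2],q[3],q[0]]).as_matrix(); p=s['eef_pos']; print('tcp',p,'z',M[:,2],s['opening'])
for c in ['wrist','side','scene']:
    A,im,d=snap(c,sys.argv[1]+c+'.png')
    P=cloud(c,A,d,np.ones(d.shape,bool)); L=(P-p)@M*1000
    t=(abs(P[:,2]-.11)<.0025)&(np.hypot(L[:,0],L[:,1])<80); Q=P[t]
    if len(Q)>50:
        r=cv2.minAreaRect((Q[:,:2]*1000).astype(np.float32)); print(c,'block',len(Q),r,'tool',tool([r[0][0]/1e3,r[0][1]/1e3,.11]))
    k=(L[:,2]>40)&(L[:,2]<p[2]*1000-113)&(np.hypot(L[:,0],L[:,1])<12)
    if k.sum()>10:
        for a in range(40,int(L[k,2].max())+1,20):
            B=L[k&(L[:,2]>=a)&(L[:,2]<a+20)]
            if len(B)>5: print(c,'rod',a,len(B),np.percentile(B[:,0],[2,98]),np.percentile(B[:,1],[2,98]))
    for n in ['block_hole','probe_tip']: print(c,n,[(w(A,r['xyz']),tool(w(A,r['xyz'])),round(r['confidence'],2)) for r in pinpoint(c,n)[:1]])
E
python3 al.py a1
```

```text
t: 19.35
eef_pos: [0.5652, -0.0041, 0.2908]
ee_rot: [0.0, 0.114, 0.993, 0.0]
contact_force: [0.0, -0.5, -1.2]
opening: 0.0234
grasp_force: 58.8
t: 19.65
eef_pos: [0.565, -0.0069, 0.2908]
ee_rot: [-0.0, 0.117, 0.993, -0.0]
contact_force: [0.5, -0.3, -1.2]
opening: 0.0238
grasp_force: 58.8
tcp [ 0.565  -0.0069  0.2908] z [-0.0001 -0.0001 -1.    ] 0.023780699038269133
wrist block 3422 ((565.0848388671875, -5.311279296875), (62.049442291259766, 90.34321594238281), 70.56880950927734) tool [  0.3243   1.481  180.8801]
wrist rod 40 77 [1.0723 3.117 ] [-3.6719  3.0306]
wrist rod 60 83 [0.3211 3.1835] [-3.9565  3.3259]
wrist rod 80 65 [-0.5305  3.1316] [-4.1284  3.5875]
wrist rod 100 45 [0.9897 3.0856] [-3.6663  2.9963]
wrist block_hole [(array([ 0.5633, -0.0019,  0.11  ]), array([  2.7865,   4.2419, 180.8196]), 0.94)]
wrist probe_tip [(array([ 0.5672, -0.0058,  0.1673]), array([ -1.9222,   1.238 , 123.5299]), 0.79)]
side block 350 ((565.7440795898438, -6.081386566162109), (65.79539489746094, 91.38911437988281), 68.73907470703125) tool [ -0.5396   0.5192 180.8445]
side rod 40 22 [-4.9012  1.7
[... 221 characters left out ...]
107 ]), array([  1.0898,   0.7683, 183.7596]), 0.64)]
side probe_tip [(array([0.6963, 0.3892, 0.0299]), array([-36.4575, 414.981 , 260.8894]), 0.71)]
scene block 581 ((567.5562744140625, -4.477771759033203), (64.8753662109375, 90.42669677734375), 71.36103057861328) tool [ -1.9768   2.1749 180.7801]
scene rod 40 24 [-6.6724  0.55  ] [1.5037 7.0011]
scene rod 60 22 [-6.8122  0.733 ] [1.7067 6.5347]
scene rod 80 18 [-6.8266 -1.8133] [1.9895 6.5363]
scene rod 100 15 [-6.2428 -1.666 ] [2.2271 6.0303]
scene block_hole [(array([ 0.5677, -0.0078,  0.1154]), array([ -2.8512,  -1.0874, 175.411 ]), 0.66)]
scene probe_tip [(array([ 0.5668, -0.0094,  0.17  ]), array([ -2.4381,  -2.9172, 120.8577]), 0.6)]
```

View pics/a1wrist.png

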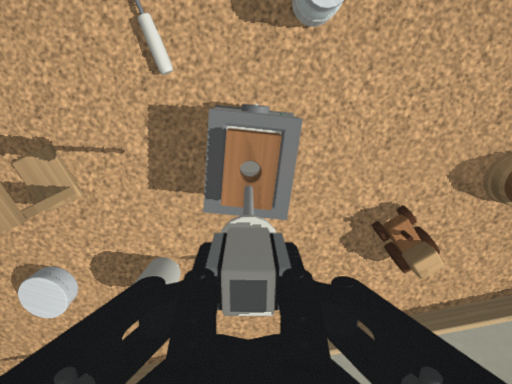

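The rod is about 2 mm off the hole centre, which shows at (250,168). I'll correct, lower to just above the block, and check again.

```bash
python3 -m handwheel '[[0,1,1.5,5,0,0,0],[0,0,0,12,0,0,0],[0,0,0,15,0,0,0],[0,0,0,10,0,0,0],[0,0,0,4,0,0,0],[0,0,0,0,0,0,0],[0,0,0,0,0,0,0],[0,0,0,0,0,0,0],[0,0,0,0,0,0,0]]'; python3 al.py a2
```

```text
t: 21.0
eef_pos: [0.5648, -0.0042, 0.2454]
ee_rot: [0.001, 0.116, 0.993, 0.0]
contact_force: [0.1, -1.1, -0.7]
opening: 0.0232
grasp_force: 58.8
tcp [ 0.5648 -0.0042  0.2454] z [ 0.0012  0.0003 -1.    ] 0.02316233107989847
wrist block 4224 ((564.9677734375, -5.2169647216796875), (62.055999755859375, 90.0927963256836), 70.57454681396484) tool [ -0.3212  -1.0031 135.324 ]
wrist rod 40 76 [0.9288 3.0903] [-3.6638  3.0598]
wrist rod 60 83 [0.3317 3.0788] [-3.955  3.267]
wrist rod 80 66 [-0.6169  3.124 ] [-4.1303  3.5852]
wrist rod 100 44 [0.9455 3.3098] [-3.6632  3.0243]
wrist block_hole [(array([ 0.5622, -0.0033,  0.1097]), array([  2.6626,   0.3278, 135.4719]), 0.9)]
wrist probe_tip [(array([ 0.5664, -0.0034,  0.12  ]), array([ -1.4465,   1.1597, 125.1268]), 0.97)]
side block 345 ((565.3156127929688, -5.7629547119140625), (65.09239959716797, 91.73270416259766), 71.63184356689453) tool [ -1.0007  -1.346  135.0566]
side rod 40 21 [-4.8325  1.8907] [-5.1093  1.4138]
side rod 60 21 [-4.7428  2.6744] [-4.1841  3.5102]
side rod 80 21 [-3.8447  2.5467] [-4.2957  3.3057]
side rod 100 17 [-4.2958  2.6935] [-5.2793  0.5911]
side block_hole [(array([ 0.5657, -0.0047,  0.1083]), array([ -1.1854,  -0.2274, 136.6466]), 0.69)]
side probe_tip [(array([ 0.567 , -0.0019,  0.1206]), array([ -1.7941,   2.7975, 124.3705]), 0.54)]
scene block 570 ((568.14697265625, -2.721302032470703), (66.58336639404297, 90.18089294433594), 70.8380126953125) tool [ -3.1515   2.3128 134.8843]
scene rod 40 15 [-5.7871 -0.5828] [2.4648 5.0107]
scene rod 60 18 [-5.5381 -0.0982] [1.9785 5.2895]
scene rod 80 22 [-7.0427  0.5126] [-1.1797  5.8199]
scene rod 100 20 [-6.6804  1.1046] [-0.9104  5.3091]
scene block_hole [(array([ 0.5693, -0.006 ,  0.1112]), array([ -5.0187,  -0.7021, 133.5917]), 0.97)]
scene probe_tip [(array([ 0.5656, -0.0085,  0.1262]), array([ -2.0635,  -3.9093, 118.6263]), 0.61)]
```

View pics/a2wrist.png

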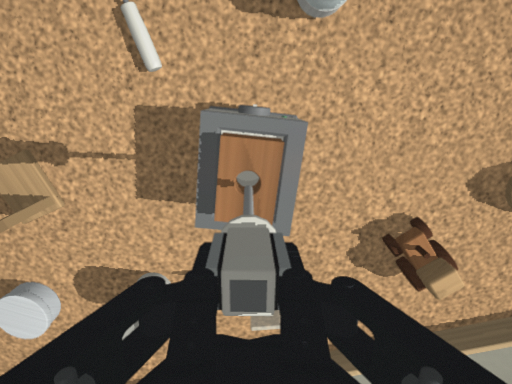

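Remaining offset is under 1 mm, with the rod end at about (248,182) inside the hole mouth. I'll lower it 64 mm.

```bash
python3 -m handwheel '[[0,0.5,-0.8,4,0,0,0],[0,0,0,8,0,0,0],[0,0,0,8,0,0,0],[0,0,0,8,0,0,0],[0,0,0,8,0,0,0],[0,0,0,8,0,0,0],[0,0,0,8,0,0,0],[0,0,0,7,0,0,0],[0,0,0,4,0,0,0],[0,0,0,1,0,0,0],[0,0,0,0,0,0,0],[0,0,0,0,0,0,0]]'; python3 -m handwheel '[[0,0,0,0,0,0,0],[0,0,0,0,0,0,0],[0,0,0,0,0,0,0],[0,0,0,0,0,0,0],[0,0,0,0,0,0,0]]'; python3 al.py a3 | grep -v scene
```

```text
t: 22.65
eef_pos: [0.5641, -0.0049, 0.1812]
ee_rot: [0.0, 0.116, 0.993, 0.0]
contact_force: [0.3, 0.1, -0.4]
opening: 0.0233
grasp_force: 58.8
t: 23.15
eef_pos: [0.5638, -0.0049, 0.1808]
ee_rot: [0.0, 0.116, 0.993, 0.0]
contact_force: [-0.1, 0.1, -0.3]
opening: 0.0232
grasp_force: 58.8
tcp [ 0.5638 -0.0049  0.1808] z [ 0.  0. -1.] 0.023154869186470275
wrist block 5154 ((560.1902465820312, -3.378124237060547), (62.18824005126953, 79.88855743408203), 70.55518341064453) tool [ 3.921   0.6302 70.8431]
wrist rod 40 74 [0.8438 3.2491] [-3.6881  3.0434]
wrist rod 60 38 [0.3842 3.2291] [-3.8301  3.1764]
wrist block_hole [(array([ 0.5622, -0.0029,  0.1068]), array([ 2.0417,  1.5748, 74.0548]), 0.56)]
wrist probe_tip [(array([ 0.5642, -0.0013,  0.0566]), array([  0.4324,   3.6215, 124.242 ]), 0.61)]
side block 356 ((566.1710205078125, -4.889671325683594), (66.34546661376953, 91.06776428222656), 70.9269790649414) tool [-2.2687  0.5264 70.8062]
side rod 40 18 [-4.8786  2.3276] [-4.9966  0.8764]
side rod 60 9 [-6.0851  1.3953] [-5.0234  1.4154]
side block_hole [(array([ 0.5682, -0.0034,  0.1051]), array([-3.9049,  2.4996, 75.7382]), 0.76)]
side probe_tip [(array([ 0.5671, -0.0022,  0.0825]), array([-2.5654,  3.322 , 98.3484]), 0.15)]
```

View pics/a3wrist.png

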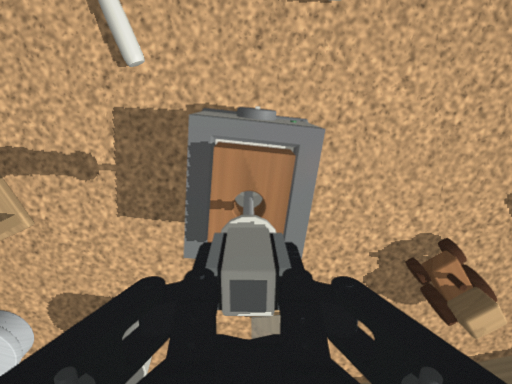

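The wrist view shows the rod centred in the hole mouth at about (249,203). The measured offset is under 1 mm, the tip is about 50 mm deep, and no contact force shows. I'll hand it in.

```bash
python3 -c "
from station import *
print(hand_in())"
```

```text
the job is handed in; nothing more can be done
None
```

I handed the job in at about 23 s, with the block fully home in the recess and released. The gripper is still holding the thermometer upright in the hole, within about 1 mm of centre and with its tip about 50 mm below the block's top; no contact showed in the force readings, and the judge returned no verdict.

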